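# Put away the returned medicines

### The arm

A 6-joint arm with a two-finger parallel gripper is mounted at the origin on the work surface. World frame = base frame: x ahead of the robot, y to its left, z up, the work surface at z = 0. Lengths are in m, angles in degrees, forces in N, time in s.
With the tool pointing down it reaches from about 0.375 to 0.9 m from the base axis. Payload 3.1 kg.
Tool frame: the origin (TCP) lies on the centre line of the jaws, within the pads' length; the fingertips stand 22 mm ahead of it and the grasp point (between the pads) lies 3 mm ahead of it; z points along the fingers, y is the line along which they close (so a half turn about z gives the same grasp; the last joint's range is limited). The gripper opens to 87 mm and grips with 3 to 60 N. Pads are 19 mm wide; open, the fingers measure 117 mm over their backs; the gripper's body (75 mm by 190 mm) begins 51 mm behind the grasp point.
Start: joints at [61.049, 30.224, 82.088, -0, 67.689, -10.227], TCP at [0.201, 0.592, 0.245] pointing down, gripper open.
Joint ranges: [-176.69, 176.69], [-43.24, 126.21], [12.49, 139.97], [-82, 262], [0, 151.66], [-163.58, 163.58]. Speed limits (degrees/s): [159.86, 159.86, 180, 180, 180, 180].

### API

Orientations are given as a 3x3 rotation matrix whose columns are the frame's x, y, z axes.
In Python, from rig import * gives the robot as it stands.
- The arm moves only by the shell command python3 -m jog 'ROWS'. ROWS is text: rows parted by semicolons, each of 7 numbers parted by spaces: the shift along the tool's x, y, z in mm, then the turn, a rotation vector about the tool's x, y, z in rad, then the finger opening in mm, from 0 to 87. In form: tx ty tz ax ay az fingers; .... A call has 1 to 12 rows; each row shifts and turns the commanded pose from where the row before left it, along the tool's axes as they then stand; what a row does not reach is not made up. A row lasts 1/8 s, in which the tool goes at most 62.5 mm and 10.7 degrees, less where a joint would pass 70% of its speed; a pose out of reach is approached as far as the arm can. A call with a gripper value outside its range is refused whole. The fingers move at their own pace and stop on an object; the grip force is fixed at half the most. Time passes only in rows, so rows that do not move let the fingers close. It gives the time, the measured TCP pose, the force, the opening and the grip force at its end, in the units of the state.
- read_state(): the state, without advancing time (a new reading comes with each control period).
- capture(name): name is "scene" or "top" or "wrist"; returns a dict with "color" (400x640x3 uint8, red, green, blue), "camera_matrix" (3x3 intrinsics, pixels), "R" (3x3) and "t" (3): a world point X has camera coordinates R X + t. Camera axes: x right, y down, z forward; pixel columns grow to the right and rows downward; lengths in m; the calibration is good to about 2 mm. The wrist camera is an equidistant fisheye: a pixel r from the principal point sees the ray r / f radians off the axis. A picture is of the moment at which its call begins. There is no depth.
- hand_in(): hands the job in; it is judged then, once.
Trained networks look in the newest picture that a camera, given by its name, has taken for a name from the list of things; names that differ only in an ending like _2 or _b are one class to them, and where a whole thing is asked for, a point or a joint stands for the part that bears it (a point fixed in the world has none). Each returns a list of dicts, best first, with "conf" (0 to 1); they miss things now and then, are a little off and sometimes report something else, mostly with a low value. They report only what shows in the picture. A call takes as long as a camera call. They do not tell look-alikes from the thing itself.
- find_in(camera, target): "at" ([x, y, z] in m, in world coordinates, good to about 4 mm: the middle of the surface that is visible of it).
- trace(camera, target): "pixels" (400x640 bool, what is visible of it).
- place_of(camera, target): "at" ([x, y, z] in m, in world coordinates, good to about 4 mm: a listed point, or the origin of a listed thing).
The state is a dict: "time_s": time; "joint_positions": joint angles; "qvel": joint speeds; "tau": joint torques, N m; "position": TCP position; "tcp_rot": TCP orientation; "force": force on the tool from outside, world axes, zero at the start; "moment": the same for the moment, N m; "opening": opening from 0.0 (shut) to 1.0 (fully open); "grasp_force": force on a finger pad.
Only numpy, scipy, OpenCV 4.12 (cv2) and the standard library are available. Lean on these libraries where they do the work, as an engineer would, in place of code of your own. Each camera call takes 0.05 s, during which the arm holds its last target. There are 200 camera calls.

### The job

Put the five returned medicines lying on the dispensary counter away, each in the empty front part of the bin that already holds the same product (both amber bottles share one bin). Set each down on the bin's floor without dropping it: bottles and jar upright, the inhaler lying flat on its side as it lies now, the carton flat and lengthwise like those behind it. Leave the rubber stamp where it stands.

Things in the scene. Friction and masses are not known exactly. Their poses are not given: they have to be found in the camera images.
- carton: Tablet carton lying flat: white with a crimson band and a thin navy line, 76 mm long (x), 42 mm wide (y), 26 mm high, about 40 g. Origin: centre of its underside; x along its length, which at the start points within 0.5 rad of world x.
- bottle_tall: The taller of two amber-brown medicine bottles with white cap and paper label, standing: straight body 38 mm in diameter up to 54 mm height, cap 27 mm in diameter, 78 mm high in all, about 70 g. Origin: centre of its underside, z up.
- bottle_short: The shorter amber-brown bottle, standing: straight body 38 mm in diameter up to 38 mm height, cap 27 mm in diameter, 62 mm high in all, about 55 g. Origin: centre of its underside, z up. The bottles' bay has room for both, one behind the other (at bin x -26 and +26 mm).
- jar: Low round ointment jar, white with a green lid, standing: 44 mm in diameter, 38 mm high, about 60 g. Origin: centre of its underside, z up.
- inhaler: Blue L-shaped inhaler lying on its side, 45 g. Origin: under the tube's grip point (grip across y), z up. Tube x -44 to 14 mm, y -15 to 15, 26 mm high; metal canister, 21 mm in diameter, out to x = 34; mouthpiece with navy cap on the +y side, x -46 to -20, out to y = 46, 25 mm high. At the start x is within 0.5 rad of world x.
- bin_cartons: Yellow open bin, fixed, its rear part stocked with white and crimson cartons (bin x 59 to 141 mm, up to 55 mm high). Empty front bay: 110 x 110 mm inside, floor 3 mm above the counter. Origin: under the bay's centre, at counter height; x to the rear, z up. Outside: x -59 to 145, y -59 to 59 mm; walls 4 mm thick, front 32, sides 45, divider behind the bay 40 mm high. Yaw within 0.1 rad.
- bin_bottles: Yellow open bin, fixed, its rear part stocked with amber bottles (bin x 59 to 141 mm, up to 81 mm high). Empty front bay: 110 x 110 mm inside, floor 3 mm above the counter. Origin: under the bay's centre, at counter height; x to the rear, z up. Outside: x -59 to 145, y -59 to 59 mm; walls 4 mm thick, front 32, sides 45, divider behind the bay 40 mm high. Yaw within 0.1 rad.
- bin_jars: Yellow open bin, fixed, its rear part stocked with green-lidded white jars (bin x 59 to 141 mm, up to 41 mm high). Empty front bay: 110 x 110 mm inside, floor 3 mm above the counter. Origin: under the bay's centre, at counter height; x to the rear, z up. Outside: x -59 to 145, y -59 to 59 mm; walls 4 mm thick, front 32, sides 45, divider behind the bay 40 mm high. Yaw within 0.1 rad.
- bin_inhalers: Yellow open bin, fixed, its rear part stocked with blue inhalers (bin x 59 to 141 mm, up to 55 mm high). Empty front bay: 110 x 110 mm inside, floor 3 mm above the counter. Origin: under the bay's centre, at counter height; x to the rear, z up. Outside: x -59 to 145, y -59 to 59 mm; walls 4 mm thick, front 32, sides 45, divider behind the bay 40 mm high. Yaw within 0.1 rad.
- stamp: Rubber stamp standing loose among the medicines: black base 46 x 24 mm (x, y), dark wooden knob handle, 61 mm high, 60 g. Origin: centre of its underside, z up. Nothing else stands among medicines and bins: other things lie flat, or nearer than x = 0.36 m and under 25 mm high, or beyond 0.41 m to the sides, or beyond x = 0.78 m.
There are look-alikes about, which are no part of the job. Leave any purple, turquoise or yellow look-alike of the carton alone.

How it is judged (in metres and radians):
At the end, for the whole second after the job is handed in: All five rest released on the front bay floor of their own bin (origin within 50 mm of the bay centre in bin x and y, -2 to 8 mm above the bin origin), tilted under 0.1 rad; carton within 0.35 rad of lengthwise; stamp upright (0.1 rad), within 25 mm of its start (x of carton in the frame of bin_cartons between -0.05 and 0.05 m and y of carton in the frame of bin_cartons between -0.05 and 0.05 m and z of carton in the frame of bin_cartons between -0.002 and 0.008 m and angle between each of carton, bottle_tall, bottle_short, jar, inhaler, stamp's own z axis and vertical below 0.1 rad and linear speed of each of carton, bottle_tall, bottle_short, jar, inhaler below 0.02 m/s and contact force between each of carton, bottle_tall, bottle_short, jar, inhaler and the fingers below 0.05 N and x of bottle_tall in the frame of bin_bottles between -0.05 and 0.05 m and y of bottle_tall in the frame of bin_bottles between -0.05 and 0.05 m and z of bottle_tall in the frame of bin_bottles between -0.002 and 0.008 m and x of bottle_short in the frame of bin_bottles between -0.05 and 0.05 m and y of bottle_short in the frame of bin_bottles between -0.05 and 0.05 m and z of bottle_short in the frame of bin_bottles between -0.002 and 0.008 m and x of jar in the frame of bin_jars between -0.05 and 0.05 m and y of jar in the frame of bin_jars between -0.05 and 0.05 m and z of jar in the frame of bin_jars between -0.002 and 0.008 m and x of inhaler in the frame of bin_inhalers between -0.05 and 0.05 m and y of inhaler in the frame of bin_inhalers between -0.05 and 0.05 m and z of inhaler in the frame of bin_inhalers between -0.002 and 0.008 m and angle between the x axis of carton and the x axis of bin_cartons, either way round below 0.35 rad and distance of stamp from where it was at the start of the episode below 0.025 m); the robot touches nothing.
It fails at once if a medicine is dropped (falls free of the fingers by more than about 40 mm) ((contact force between carton and the fingers below 0.01 N and linear speed of carton above 0.9 m/s) or (contact force between bottle_tall and the fingers below 0.01 N and linear speed of bottle_tall above 0.9 m/s) or (contact force between bottle_short and the fingers below 0.01 N and linear speed of bottle_short above 0.9 m/s) or (contact force between jar and the fingers below 0.01 N and linear speed of jar above 0.9 m/s) or (contact force between inhaler and the fingers below 0.01 N and linear speed of inhaler above 0.9 m/s)).
It fails at once if the rubber stamp is shoved more than 25 mm or knocked over (distance of stamp from where it was at the start of the episode above 0.025 m or angle between stamp's own z axis and vertical above 0.5 rad).
It also fails if it takes over 125 s, if anything falls off the work surface, if the arm or the gripper's body presses on something with over 40 N, if the wrist force passes 120 N, or if a joint passes its speed limit or range.

## Working session

There is one attempt and no reset: what is moved stays moved. The work goes in short steps, Python scripts to look and compute and a shell command to move; the robot and the scene stay as the last step left them, time stands still between calls to the robot, and variables do not carry over. Pictures are saved under pics/ and viewed, at most 14 in all, crops included, and the job is handed in when it is done.

```bash
mkdir -p pics; ls; python3 - <<'E'
from rig import *
import cv2,numpy as np
s=read_state();print(s['position'],s['tcp_rot'],s['opening'])
for c in ["top","scene"]:
    r=capture(c);cv2.imwrite(f"pics/{c}0.png",r["color"][:,:,::-1])
    for n in ["carton","bottle_tall","bottle_short","jar","inhaler","stamp","bin_cartons","bin_bottles","bin_jars","bin_inhalers"]:
        print(c,n,[(np.round(d["at"],3).tolist(),round(d["conf"],2)) for d in place_of(c,n)][:4])
E
```

```text
pics
[0.20027113 0.59132547 0.24358541] [[-9.47071309e-01  3.21021527e-01 -1.05568097e-03]
 [ 3.21023013e-01  9.47069554e-01 -1.86660791e-03]
 [ 4.00581987e-04 -2.10670868e-03 -9.99997701e-01]] 0.9983640209147446
top carton [([0.45, -0.08, -0.001], 0.76), ([0.187, -0.352, -0.003], 0.75), ([0.629, -0.441, 0.003], 0.71), ([0.285, -0.423, 0.001], 0.61)]
top bottle_tall [([0.439, -0.329, -0.0], 0.54)]
top bottle_short [([0.476, 0.339, -0.002], 0.59)]
top jar [([0.473, 0.067, -0.002], 0.7)]
top inhaler [([0.453, -0.208, -0.004], 0.75)]
top stamp []
top bin_cartons [([0.634, 0.081, -0.003], 0.98), ([0.613, -0.3, 0.001], 0.62)]
top bin_bottles [([0.62, -0.097, -0.0], 0.7)]
top bin_jars [([0.609, -0.3, -0.002], 0.7)]
top bin_inhalers [([0.627, 0.294, 0.0], 0.84)]
scene carton [([0.632, -0.439, 0.002], 0.94), ([0.394, -0.461, 0.002], 0.88), ([0.185, -0.352, -0.0], 0.81), ([0.276, -0.423, -0.002], 0.76)]
scene bottle_tall []
scene bottle_short [([0.47, 0.34, 0.001], 0.78), ([0.425, 0.187, -0.002], 0.42)]
scene jar [([0.469, 0.063, -0.001], 0.8)]
scene inhaler [([0.459, -0.211, -0.002], 0.95)]
scene stamp [([0.427, 0.184, -0.001], 0.57)]
scene bin_cartons [([0.633, 0.085, -0.0], 0.89)]
scene bin_bottles [([0.626, -0.096, 0.0], 0.9)]
scene bin_jars [([0.607, -0.304, 0.001], 0.87)]
scene bin_inhalers [([0.628, 0.296, -0.001], 0.61)]
```

View pics/top0.png

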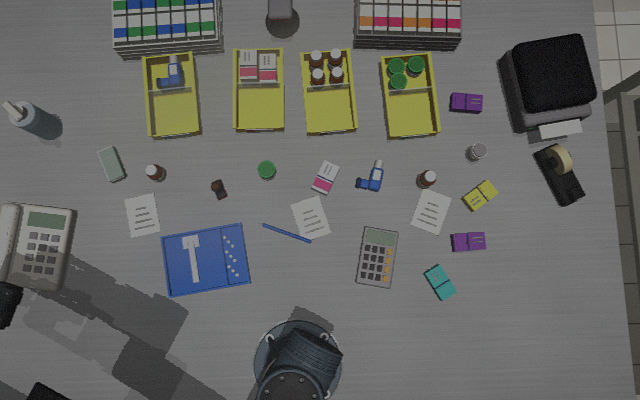

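View pics/scene0.png

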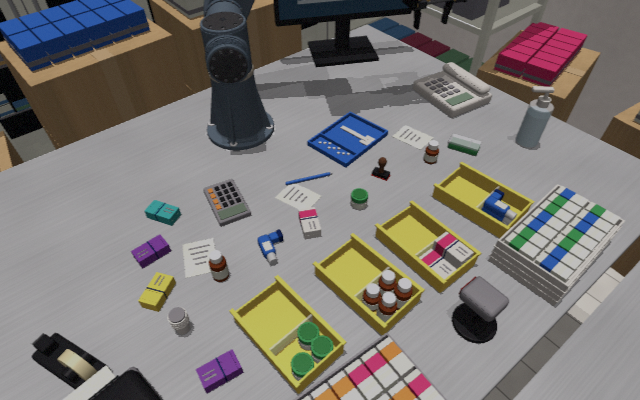

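The top view shows the returns left to right: short bottle (155,172), stamp (219,188), jar (266,170), carton (325,177), inhaler (371,177) and tall bottle (427,179). The bins, in the row behind, hold inhalers, cartons, bottles and jars. The scene view agrees. Next I fit silhouettes for exact poses and yaws.

```bash
cat > fit.py <<'E'
from rig import *
import cv2,numpy as np
from scipy.optimize import minimize
def box(x0,x1,y0,y1,z0,z1): return np.array([[x,y,z] for x in(x0,x1) for y in(y0,y1) for z in(z0,z1)])/1e3
def cyl(d,z0,z1): 
    a=np.linspace(0,2*np.pi,24); return np.array([[d/2*np.cos(t),d/2*np.sin(t),z] for t in a for z in(z0,z1)])/1e3
B=[box(-59,145,-59,59,0,45)]
M=dict(carton=[box(-38,38,-21,21,0,26)],jar=[cyl(44,0,38)],bottle_tall=[cyl(38,0,54),cyl(27,54,78)],bottle_short=[cyl(38,0,38),cyl(27,38,62)],
 inhaler=[box(-44,14,-15,15,0,26),box(14,34,-10,10,3,24),box(-46,-20,15,46,0,25)],stamp=[box(-23,23,-12,12,0,10),cyl(20,10,61)],
 bin_cartons=B,bin_bottles=B,bin_jars=B,bin_inhalers=B)
S=4
def render(c,m,p):
    im=np.zeros((400*S,640*S),np.uint8);co,si=np.cos(p[2]),np.sin(p[2])
    for part in m:
        w=part@np.array([[co,-si,0],[si,co,0],[0,0,1]]).T+[p[0],p[1],0]
        q=(c["R"]@w.T).T+c["t"];q=(c["camera_matrix"]@q.T).T;q=q[:,:2]/q[:,2:]
        h=cv2.convexHull(((q+.5)*S).round().astype(np.int32));cv2.fillConvexPoly(im,h,1)
    return im>0
def fit(name,obs,p0):
    def cost(p):
        t=0
        for c,mk in obs:
            r=render(c,M[name],p);t-=(r&mk).sum()/max((r|mk).sum(),1)
        return t/len(obs)
    best=min((minimize(cost,[p0[0],p0[1],y],method="Nelder-Mead",options=dict(initial_simplex=[[p0[0]+a,p0[1]+b,y+c] for a,b,c in((0,0,0),(.008,0,0),(0,.008,0),(0,0,.12))],maxiter=120)) for y in p0[2:]),key=lambda r:r.fun)
    return best.x,-best.fun
def mask(cam,name,c,p,hull=False):
    T=trace(cam,name);out=[]
    u=c["R"]@np.array([p[0],p[1],.02])+c["t"];u=c["camera_matrix"]@u;u=u[:2]/u[2]
    for d in T:
        y,x=np.nonzero(d["pixels"]);k=np.hypot(x.mean()-u[0],y.mean()-u[1]);out.append((k,d["pixels"]))
    if not out: return None
    k,m=min(out,key=lambda o:o[0])
    if k>(45 if hull else 22): return None
    m=cv2.resize(m.astype(np.uint8),(640*S,400*S),interpolation=cv2.INTER_NEAREST)
    if hull: h=cv2.convexHull(cv2.findNonZero(m));cv2.fillConvexPoly(m,h,1)
    return m>0
E
python3 - <<'E'
from fit import *
P=dict(carton=(.45,-.08,-.4,0,.3),inhaler=(.456,-.21,-.3,0.,.3),bottle_tall=(.44,-.33,0),bottle_short=(.473,.34,0),jar=(.471,.065,0),stamp=(.427,.184,0,.4,-.4,1,1.5),
 bin_cartons=(.633,.083,0),bin_bottles=(.623,-.097,0),bin_jars=(.608,-.302,0),bin_inhalers=(.628,.295,0))
C={c:capture(c) for c in("top","scene")}
for n,p in P.items():
    o=[]
    for c in C:
        m=mask(c,n,C[c],p,n[:3]=="bin")
        if m is not None:o.append((C[c],m))
    print(n,len(o),*[np.round(v,3) for v in fit(n,o,p)] if o else "none",*[np.round(fit(n,[q],p)[0],3) for q in o])
E
```

```text
carton 2 [ 0.449 -0.081 -0.473] 0.895 [ 0.449 -0.08  -0.485] [ 0.449 -0.081 -0.47 ]
inhaler 2 [ 0.457 -0.209 -0.24 ] 0.86 [ 0.456 -0.208 -0.26 ] [ 0.457 -0.21  -0.241]
bottle_tall 1 [ 0.436 -0.327  0.136] 0.94 [ 0.436 -0.327  0.136]
bottle_short 2 [0.473 0.341 0.11 ] 0.912 [0.473 0.341 0.083] [0.472 0.34  0.092]
jar 2 [0.471 0.064 0.216] 0.927 [0.471 0.065 0.113] [0.471 0.064 0.123]
stamp 2 [0.429 0.185 0.369] 0.865 [0.43  0.186 0.403] [0.428 0.185 0.364]
bin_cartons 2 [ 0.636  0.084 -0.025] 0.952 [ 0.636  0.085 -0.029] [ 0.634  0.082 -0.004]
bin_bottles 2 [ 0.624 -0.097  0.065] 0.922 [ 0.626 -0.097  0.054] [ 0.625 -0.097  0.08 ]
bin_jars 2 [ 0.609 -0.301  0.076] 0.927 [ 0.611 -0.305  0.109] [ 0.608 -0.299  0.062]
bin_inhalers 2 [0.625 0.3   0.082] 0.936 [0.628 0.299 0.084] [0.624 0.299 0.092]
```

```bash
cat > go.py <<'E'
# go.py x y z_tcp yaw_rad : turn about tool z, then shift in turned tool axes (mm); tool y at 90deg+yaw
import sys,numpy as np
from rig import *
x,y,z,w=map(float,sys.argv[1:5]);s=read_state();R=s["tcp_rot"];p=s["position"]
a=np.arctan2(R[1,1],R[0,1]);d=(np.pi/2+w-a+np.pi/2)%np.pi-np.pi/2
t=np.pi/2+w if abs(np.sin(a+d-np.pi/2-w))<.1 and np.cos(a+d-np.pi/2-w)>0 else w-np.pi/2
v=np.array([np.cos(t),np.sin(t)]);u=np.array([-v[1],v[0]]);D=np.array([x,y])-p[:2]
print("t",round(s["time_s"],2),"pos",p.round(4),"tilt",R[:2,2].round(4),"az",round(-d,3),"shift",(1e3*np.array([D@u,D@v,p[2]-z])).round(1),"open",round(s["opening"]*87,1),"grip",round(float(np.max(s["grasp_force"])),1),"q6",round(s["joint_positions"][5]))
E
python3 go.py .473 .341 .033 .065
python3 -m jog '0 0 35 0 0 -0.13 87;0 0 35 0 0 -0.13 87;0 0 30 0 0 -0.13 87;-32 -33 0 0 0 0 87;-32 -33 0 0 0 0 87;-32 -33 0 0 0 0 87;-32 -33 0 0 0 0 87;-32 -33 0 0 0 0 87;-32 -33 0 0 0 0 87;-32 -33 0 0 0 0 87;-32 -33 0 0 0 0 87;0 0 0 0 0 0 87'
python3 go.py .473 .341 .033 .065
```

```text
t 2.2 pos [0.2006 0.5919 0.2445] tilt [0. 0.] az -0.392 shift [-255.5 -268.1  211.5] open 86.8 grip 0.0 q6 -10
time_s: 3.7
position: [0.476, 0.3427, 0.1448]
tcp_rot: [[-0.998, -0.058, 0.002], [-0.058, 0.998, 0.001], [-0.002, 0.0, -1.0]]
force: [-0.1, 0.0, -0.2]
opening: 1.001
grasp_force: 0.0
t 3.7 pos [0.476  0.3427 0.1448] tilt [0.0023 0.0005] az -0.006 shift [  3.1  -1.5 111.8] open 87.1 grip 0.0 q6 -68
```

```bash
python3 -m jog '3 -1 37 0 0 0 87;0 0 37 0 0 0 87;0 0 28 0 0 0 87;0 0 10 0 0 0 87;0 0 0 0 0 0 0;0 0 0 0 0 0 0;0 0 0 0 0 0 0;0 0 0 0 0 0 0'
python3 go.py .598 -.0987 .17 .065
```

```text
time_s: 4.7
position: [0.4703, 0.3436, 0.0334]
tcp_rot: [[-0.998, -0.063, 0.001], [-0.063, 0.998, 0.001], [-0.001, 0.001, -1.0]]
force: [-0.1, 0.1, 0.7]
opening: 0.636
grasp_force: 0.0
t 4.7 pos [0.4703 0.3436 0.0334] tilt [0.0013 0.0006] az -0.002 shift [ -98.7 -449.7 -136.6] open 55.4 grip 0.0 q6 -68
```

```bash
python3 -m jog '0 0 0 0 0 0 0;0 0 0 0 0 0 0;0 0 0 0 0 0 0;0 0 0 0 0 0 0;0 0 0 0 0 0 0;0 0 -10 0 0 0 0;0 0 -30 0 0 0 0;0 0 -35 0 0 0 0;0 0 -35 0 0 0 0;0 0 -27 0 0 0 0;0 0 0 0 0 0 0'
python3 go.py .598 -.0987 .17 .065
```

```text
time_s: 6.08
position: [0.4711, 0.3443, 0.172]
tcp_rot: [[-0.998, -0.063, 0.005], [-0.063, 0.998, 0.003], [-0.005, 0.002, -1.0]]
force: [0.1, -0.3, -1.8]
opening: 0.427
grasp_force: 30.0
t 6.08 pos [0.4711 0.3443 0.172 ] tilt [0.0051 0.0027] az -0.002 shift [ -97.8 -450.3    2. ] open 37.1 grip 30.0 q6 -68
```

```bash
python3 -m jog '-5 -20 0 0 0 0 0;-9 -40 0 0 0 0 0;-9 -43 0 0 0 0 0;-9 -43 0 0 0 0 0;-9 -43 0 0 0 0 0;-9 -43 0 0 0 0 0;-9 -43 0 0 0 0 0;-9 -43 0 0 0 0 0;-9 -43 0 0 0 0 0;-9 -43 0 0 0 0 0;-9 -32 0 0 0 0 0;-3 -14 0 0 0 0 0'
python3 go.py .598 -.0987 .036 .065
```

```text
time_s: 7.58
position: [0.5953, -0.1022, 0.1678]
tcp_rot: [[-0.998, -0.06, -0.003], [-0.06, 0.998, 0.001], [0.003, 0.001, -1.0]]
force: [-0.3, 0.4, -0.0]
opening: 0.428
grasp_force: 30.0
t 7.58 pos [ 0.5953 -0.1022  0.1678] tilt [-0.0026  0.0007] az -0.005 shift [ -3.    3.3 131.8] open 37.2 grip 30.0 q6 -114
```

```bash
python3 -m jog '-3 3 30 0 0 0 0;0 0 35 0 0 0 0;0 0 30 0 0 0 0;0 0 20 0 0 0 0;0 0 9 0 0 0 0;0 0 4 0 0 0 0;0 0 2 0 0 0 0;0 0 0 0 0 0 0;0 0 0 0 0 0 0'
```

```text
time_s: 8.7
position: [0.5992, -0.0964, 0.0402]
tcp_rot: [[-0.998, -0.063, 0.001], [-0.063, 0.998, -0.0], [-0.001, -0.0, -1.0]]
force: [-0.3, 0.3, -1.4]
opening: 0.43
grasp_force: 30.0
```

```bash
python3 -m jog '0 0 1 0 0 0 0;0 0 0 0 0 0 0'
```

```text
time_s: 8.95
position: [0.5989, -0.0963, 0.0387]
tcp_rot: [[-0.998, -0.063, 0.0], [-0.063, 0.998, -0.0], [-0.0, -0.0, -1.0]]
force: [-0.1, 0.4, 0.3]
opening: 0.427
grasp_force: 30.0
```

```bash
python3 -m jog '0 0 1 0 0 0 0;0 0 0 0 0 0 0;0 0 0.6 0 0 0 0;0 0 0 0 0 0 0'
```

```text
time_s: 9.45
position: [0.5988, -0.0963, 0.0369]
tcp_rot: [[-0.998, -0.063, -0.0], [-0.063, 0.998, 0.0], [0.0, 0.0, -1.0]]
force: [-0.3, -0.0, -1.1]
opening: 0.427
grasp_force: 30.0
```

```bash
python3 -m jog '0 0 0.6 0 0 0 0;0 0 0 0 0 0 60;0 0 0 0 0 0 60;0 0 0 0 0 0 60;0 0 0 0 0 0 60;0 0 -10 0 0 0 60;0 0 -30 0 0 0 60;0 0 -40 0 0 0 60;0 0 -40 0 0 0 70;0 0 0 0 0 0 80'
python3 go.py .471 .064 .027 .07
```

```text
time_s: 10.7
position: [0.6013, -0.0971, 0.1607]
tcp_rot: [[-0.998, -0.063, 0.008], [-0.063, 0.998, -0.003], [-0.008, -0.004, -1.0]]
force: [0.4, 0.2, 1.3]
opening: 0.839
grasp_force: 0.0
t 10.7 pos [ 0.6013 -0.0971  0.1607] tilt [ 0.0083 -0.003 ] az -0.007 shift [118.8 169.8 133.7] open 73.0 grip 0.0 q6 -113
```

```bash
python3 -m jog '24 34 0 0 0 0 80;24 34 10 0 0 0 80;24 34 10 0 0 0 80;24 34 10 0 0 0 80;23 34 10 0 0 0 80;0 0 30 0 0 0 80;0 0 30 0 0 0 80;0 0 20 0 0 0 80;0 0 8 0 0 0 80;0 0 0 0 0 0 80'
python3 go.py .471 .064 .027 .07
```

```text
time_s: 11.95
position: [0.469, 0.0658, 0.0279]
tcp_rot: [[-0.998, -0.063, -0.001], [-0.063, 0.998, 0.0], [0.001, 0.0, -1.0]]
force: [0.4, -0.5, 1.0]
opening: 0.918
grasp_force: 0.0
t 11.95 pos [0.469  0.0658 0.0279] tilt [-0.0014  0.0001] az -0.007 shift [-1.9 -2.   0.9] open 79.9 grip 0.0 q6 -99
```

```bash
python3 -m jog '-2 -2 0 0 0 0 30;0 0 0 0 0 0 0;0 0 0 0 0 0 0;0 0 0 0 0 0 0;0 0 0 0 0 0 0;0 0 0 0 0 0 0;0 0 0 0 0 0 0;0 0 -10 0 0 0 0;0 0 -30 0 0 0 0;0 0 -40 0 0 0 0;0 0 -40 0 0 0 0;0 0 -15 0 0 0 0'
python3 go.py .609 -.301 .03 .076
```

```text
time_s: 13.45
position: [0.4723, 0.0639, 0.1659]
tcp_rot: [[-0.998, -0.063, 0.004], [-0.063, 0.998, -0.001], [-0.004, -0.001, -1.0]]
force: [1.6, -0.7, 0.1]
opening: 0.486
grasp_force: 30.0
t 13.45 pos [0.4723 0.0639 0.1659] tilt [ 0.0041 -0.0005] az -0.013 shift [-108.6 -374.2  135.9] open 42.3 grip 30.0 q6 -99
```

```bash
python3 -m jog '-6 -18 0 0 0 0 0;-11 -38 0 0 0 0 0;-11 -42 0 0 0 0 0;-11 -42 0 0 0 0 0;-11 -42 0 0 0 0 0;-11 -42 0 0 0 0 0;-11 -42 0 0 0 0 0;-11 -42 0 0 0 0 0;-11 -36 0 0 0 0 0;-11 -22 0 0 0 0 0;-4 -8 20 0 0 0 0;0 0 20 0 0 0 0'
python3 go.py .609 -.301 .03 .076
```

```text
time_s: 14.95
position: [0.6026, -0.3024, 0.1204]
tcp_rot: [[-0.998, -0.062, -0.003], [-0.062, 0.998, 0.002], [0.003, 0.002, -1.0]]
force: [0.1, 0.6, -1.2]
opening: 0.49
grasp_force: 30.0
t 14.95 pos [ 0.6026 -0.3024  0.1204] tilt [-0.0026  0.002 ] az -0.014 shift [-6.5  0.9 90.4] open 42.7 grip 30.0 q6 -130
```

```bash
python3 -m jog '-6 1 30 0 0 0 0;0 0 30 0 0 0 0;0 0 18 0 0 0 0;0 0 7 0 0 0 0;0 0 3 0 0 0 0;0 0 0 0 0 0 0;0 0 0 0 0 0 0'
python3 go.py .609 -.301 .03 .076
```

```text
time_s: 15.82
position: [0.6104, -0.3015, 0.0364]
tcp_rot: [[-0.998, -0.063, 0.002], [-0.063, 0.998, -0.001], [-0.002, -0.001, -1.0]]
force: [0.7, 0.1, -1.2]
opening: 0.491
grasp_force: 30.0
t 15.82 pos [ 0.6104 -0.3015  0.0364] tilt [ 0.0016 -0.0012] az -0.013 shift [1.4 0.6 6.4] open 42.7 grip 30.0 q6 -129
```

```bash
python3 -m jog '0 0 2 0 0 0 0;0 0 1 0 0 0 0;0 0 0 0 0 0 0;0 0 0 0 0 0 0'
python3 go.py .609 -.301 .03 .076
```

```text
time_s: 16.32
position: [0.6098, -0.301, 0.0323]
tcp_rot: [[-0.998, -0.063, -0.0], [-0.063, 0.998, 0.0], [0.0, 0.0, -1.0]]
force: [0.2, -0.6, -0.8]
opening: 0.488
grasp_force: 30.0
t 16.32 pos [ 0.6098 -0.301   0.0323] tilt [-0.  0.] az -0.013 shift [0.8 0.1 2.3] open 42.5 grip 30.0 q6 -129
```

```bash
python3 -m jog '0 0 1 0 0 0 0;0 0 0 0 0 0 0;0 0 0 0 0 0 62;0 0 0 0 0 0 62;0 0 0 0 0 0 62;0 0 0 0 0 0 62;0 0 -10 0 0 0 62;0 0 -30 0 0 0 62;0 0 -40 0 0 0 62;0 0 -35 0 0 0 65;0 0 0 0 0 0 65'
python3 go.py .449 -.081 .025 -.473
```

```text
time_s: 17.7
position: [0.612, -0.3025, 0.1509]
tcp_rot: [[-0.998, -0.063, 0.007], [-0.063, 0.998, -0.005], [-0.007, -0.006, -1.0]]
force: [0.6, 0.5, 0.6]
opening: 0.743
grasp_force: 0.0
t 17.7 pos [ 0.612  -0.3025  0.1509] tilt [ 0.0071 -0.0051] az 0.536 shift [246.  122.9 125.9] open 64.6 grip 0.0 q6 -129
```

```bash
python3 -m jog '0 0 0 0 0 0.178 72;0 0 0 0 0 0.179 72;0 0 0 0 0 0.179 72;25 12 0 0 0 0 72;38 19 0 0 0 0 72;38 19 0 0 0 0 72;38 19 0 0 0 0 72;38 19 10 0 0 0 72;38 19 20 0 0 0 72;31 16 20 0 0 0 72;0 0 20 0 0 0 72;0 0 0 0 0 0 72'
python3 go.py .449 -.081 .025 -.473
```

```text
time_s: 19.2
position: [0.4456, -0.0787, 0.0751]
tcp_rot: [[-0.891, 0.455, -0.004], [0.455, 0.891, 0.002], [0.004, -0.0, -1.0]]
force: [-0.1, 0.7, 0.1]
opening: 0.827
grasp_force: 0.0
t 19.2 pos [ 0.4456 -0.0787  0.0751] tilt [-0.0035  0.0016] az 0.001 shift [-4.1 -0.5 50.1] open 71.9 grip 0.0 q6 -87
```

```bash
python3 -m jog '-3 -1 25 0 0 0 72;0 0 17 0 0 0 72;0 0 7 0 0 0 72;0 0 0 0 0 0 72;0 0 0 0 0 0 30;0 0 0 0 0 0 0;0 0 0 0 0 0 0;0 0 0 0 0 0 0;0 0 0 0 0 0 0;0 0 0 0 0 0 0;0 0 0 0 0 0 0'
python3 go.py .636 .084 .03 -.025
```

```text
time_s: 20.58
position: [0.4492, -0.0818, 0.0276]
tcp_rot: [[-0.89, 0.455, 0.001], [0.455, 0.89, -0.0], [-0.001, 0.0, -1.0]]
force: [1.1, 1.0, 5.6]
opening: 0.481
grasp_force: 30.0
t 20.57 pos [ 0.4492 -0.0818  0.0276] tilt [ 0.0005 -0.0002] az -0.448 shift [-182.6  170.4   -2.4] open 41.9 grip 30.0 q6 -87
```

```bash
python3 -m jog '0 0 -10 0 0 0 0;0 0 -30 0 0 0 0;0 0 -35 0 0 -0.15 0;0 0 -35 0 0 -0.15 0;0 0 -15 0 0 -0.148 0;-20 18 0 0 0 0 0;-36 34 0 0 0 0 0;-36 34 0 0 0 0 0;-36 34 0 0 0 0 0;-34 32 0 0 0 0 0;-20 18 0 0 0 0 0;0 0 0 0 0 0 0'
python3 go.py .636 .084 .03 -.025
```

```text
time_s: 22.08
position: [0.6359, 0.085, 0.1523]
tcp_rot: [[-1.0, 0.022, 0.001], [0.022, 1.0, -0.0], [-0.001, -0.0, -1.0]]
force: [-0.2, -1.1, -0.8]
opening: 0.48
grasp_force: 30.0
t 22.07 pos [0.6359 0.085  0.1523] tilt [ 0.0006 -0.0001] az 0.003 shift [-1.000e-01 -1.000e+00  1.223e+02] open 41.8 grip 30.0 q6 -91
```

```bash
python3 -m jog '0 0 25 0 0 0 0;0 0 35 0 0 0 0;0 0 30 0 0 0 0;0 0 18 0 0 0 0;0 0 7 0 0 0 0;0 0 2 0 0 0 0;0 0 1 0 0 0 0;0 0 0 0 0 0 0;0 0 0 0 0 0 0;0 0 0 0 0 0 0'
python3 go.py .636 .084 .03 -.025
```

```text
time_s: 23.32
position: [0.6353, 0.0838, 0.0347]
tcp_rot: [[-1.0, 0.025, 0.001], [0.025, 1.0, -0.0], [-0.001, -0.0, -1.0]]
force: [0.1, -0.2, -0.8]
opening: 0.478
grasp_force: 30.0
t 23.32 pos [0.6353 0.0838 0.0347] tilt [ 0.0005 -0.0001] az 0.0 shift [-0.7  0.3  4.7] open 41.6 grip 30.0 q6 -91
```

```bash
python3 -m jog '0 0 2 0 0 0 0;0 0 1 0 0 0 0;0 0 0 0 0 0 0;0 0 0 0 0 0 0'
python3 go.py .636 .084 .03 -.025
```

```text
time_s: 23.82
position: [0.6352, 0.0837, 0.0313]
tcp_rot: [[-1.0, 0.025, -0.0], [0.025, 1.0, -0.0], [0.0, -0.0, -1.0]]
force: [0.6, -0.5, 0.1]
opening: 0.48
grasp_force: 30.0
t 23.82 pos [0.6352 0.0837 0.0313] tilt [-0. -0.] az 0.0 shift [-0.8  0.3  1.3] open 41.7 grip 30.0 q6 -91
```

```bash
python3 -m jog '0 0 0.7 0 0 0 0;0 0 0 0 0 0 0;0 0 0 0 0 0 60;0 0 0 0 0 0 60;0 0 0 0 0 0 60;0 0 0 0 0 0 60;0 0 -10 0 0 0 60;0 0 -30 0 0 0 60;0 0 -40 0 0 0.11 60;0 0 -40 0 0 0.105 60;0 0 0 0 0 0 60'
python3 go.py .457 -.209 .026 -.24
```

```text
time_s: 25.2
position: [0.6379, 0.0837, 0.1554]
tcp_rot: [[-0.971, 0.237, 0.009], [0.237, 0.971, -0.0], [-0.009, 0.002, -1.0]]
force: [0.0, 0.3, -0.5]
opening: 0.69
grasp_force: 0.0
t 25.2 pos [0.6379 0.0837 0.1554] tilt [ 0.0092 -0.0004] az 0.0 shift [ 106.2 -327.3  129.4] open 60.1 grip 0.0 q6 -79
```

```bash
python3 -m jog '10 -20 0 0 0 0 60;13 -42 0 0 0 0 60;13 -42 0 0 0 0 60;13 -42 0 0 0 0 60;13 -42 0 0 0 0 60;13 -42 0 0 0 0 60;13 -42 10 0 0 0 60;11 -35 20 0 0 0 60;7 -20 20 0 0 0 60;0 0 20 0 0 0 60;0 0 0 0 0 0 60;0 0 0 0 0 0 60'
python3 go.py .457 -.209 .026 -.24
```

```text
time_s: 26.7
position: [0.4547, -0.2086, 0.0809]
tcp_rot: [[-0.972, 0.237, -0.0], [0.237, 0.972, 0.0], [0.0, 0.0, -1.0]]
force: [1.1, -0.6, 1.5]
opening: 0.691
grasp_force: 0.0
t 26.7 pos [ 0.4547 -0.2086  0.0809] tilt [-0.  0.] az 0.001 shift [-2.4  0.2 54.9] open 60.2 grip 0.0 q6 -114
```

```bash
python3 - <<'E'
from fit import *
C={c:capture(c) for c in("top","scene")};p=(.457,-.209,-.24,-.1)
for c in C:
    m=mask(c,"inhaler",C[c],p)
    if m is not None: print(c,*[np.round(v,3) for v in fit("inhaler",[(C[c],m)],p)])
cv2.imwrite("pics/scene1.png",C["scene"]["color"][80:360,150:550,::-1].repeat(2,0).repeat(2,1))
E
```

```text
scene [ 0.458 -0.21  -0.363] 0.638
```

View pics/scene1.png

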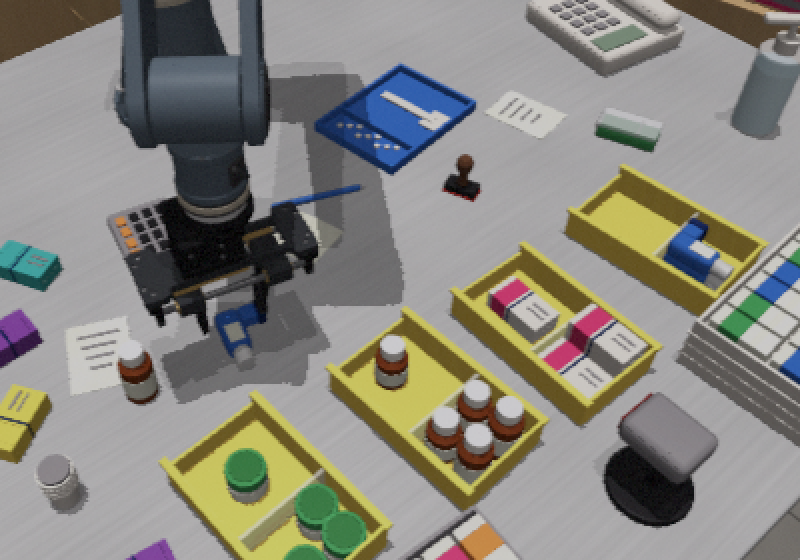

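The crop shows the short bottle, jar and carton each set down in their bays (short bottle at crop (392,362), jar (245,472), carton (523,305)). The open fingers hang over the inhaler tube at (235,325).

```bash
python3 -m jog '-2 0 25 0 0 0 60;0 0 20 0 0 0 60;0 0 8 0 0 0 60;0 0 2 0 0 0 60;0 0 0 0 0 0 30;0 0 0 0 0 0 0;0 0 0 0 0 0 0;0 0 0 0 0 0 0;0 0 0 0 0 0 0;0 0 0 0 0 0 0;0 0 0 0 0 0 0'
python3 go.py .457 -.209 .026 -.24
```

```text
time_s: 28.28
position: [0.4566, -0.2093, 0.026]
tcp_rot: [[-0.971, 0.238, 0.0], [0.238, 0.971, -0.0], [-0.0, -0.0, -1.0]]
force: [0.7, 0.6, 5.6]
opening: 0.341
grasp_force: 30.0
t 28.27 pos [ 0.4566 -0.2093  0.026 ] tilt [ 0.0003 -0.0002] az 0.0 shift [-0.3  0.4 -0. ] open 29.6 grip 30.0 q6 -114
```

```bash
python3 -m jog '0 0 -10 0 0 0 0;0 0 -30 0 0 0 0;0 0 -35 0 0 -0.107 0;0 0 -35 0 0 -0.107 0;0 0 -20 0 0 -0.108 0;0 0 0 0 0 0 0'
python3 go.py .632 .2925 .029 .082
```

```text
time_s: 29.02
position: [0.4572, -0.2098, 0.1572]
tcp_rot: [[-0.997, -0.081, 0.003], [-0.081, 0.997, -0.002], [-0.003, -0.003, -1.0]]
force: [0.4, -0.4, -0.6]
opening: 0.341
grasp_force: 30.0
t 29.02 pos [ 0.4572 -0.2098  0.1572] tilt [ 0.0031 -0.0024] az -0.001 shift [-215.3  486.3  128.2] open 29.7 grip 30.0 q6 -132
```

```bash
python3 -m jog '-9 20 0 0 0 0 0;-18 40 0 0 0 0 0;-20 46 0 0 0 0 0;-20 46 0 0 0 0 0;-20 46 0 0 0 0 0;-20 46 0 0 0 0 0;-20 46 0 0 0 0 0;-20 46 0 0 0 0 0;-20 46 0 0 0 0 0;-20 46 0 0 0 0 0;-18 38 0 0 0 0 0;-10 20 0 0 0 0 0'
python3 -m jog '0 0 10 0 0 0 0;0 0 10 0 0 0 0'
python3 go.py .632 .2925 .029 .082
```

```text
time_s: 30.52
position: [0.6303, 0.2949, 0.1534]
tcp_rot: [[-0.997, -0.082, -0.002], [-0.082, 0.997, -0.0], [0.002, -0.0, -1.0]]
force: [0.7, -1.3, -0.5]
opening: 0.345
grasp_force: 30.0
time_s: 30.78
position: [0.6294, 0.2915, 0.1334]
tcp_rot: [[-0.997, -0.081, -0.004], [-0.081, 0.997, -0.002], [0.004, -0.001, -1.0]]
force: [0.6, 0.4, -0.3]
opening: 0.343
grasp_force: 30.0
t 30.77 pos [0.6294 0.2915 0.1334] tilt [-0.0036 -0.0016] az -0.001 shift [ -2.6   0.8 104.4] open 29.8 grip 30.0 q6 -79
```

```bash
python3 -m jog '-1 0 25 0 0 0 0;0 0 30 0 0 0 0;0 0 20 0 0 0 0;0 0 12 0 0 0 0;0 0 7 0 0 0 0;0 0 4 0 0 0 0;0 0 1 0 0 0 0;0 0 0 0 0 0 0;0 0 0 0 0 0 0'
python3 go.py .632 .2925 .029 .082
```

```text
time_s: 31.9
position: [0.6322, 0.293, 0.0372]
tcp_rot: [[-0.997, -0.082, 0.001], [-0.082, 0.997, 0.0], [-0.001, 0.0, -1.0]]
force: [-0.1, 0.1, -0.7]
opening: 0.341
grasp_force: 30.0
t 31.9 pos [0.6322 0.293  0.0372] tilt [0.001  0.0002] az 0.0 shift [ 0.2 -0.5  8.2] open 29.7 grip 30.0 q6 -79
```

```bash
python3 -m jog '0 0 3 0 0 0 0;0 0 2 0 0 0 0;0 0 1 0 0 0 0;0 0 0 0 0 0 0;0 0 0 0 0 0 0'
python3 go.py .632 .2925 .029 .082
```

```text
time_s: 32.52
position: [0.6319, 0.2928, 0.0306]
tcp_rot: [[-0.997, -0.082, 0.0], [-0.082, 0.997, -0.0], [-0.0, -0.0, -1.0]]
force: [-0.7, 0.9, 0.5]
opening: 0.35
grasp_force: 30.0
t 32.52 pos [0.6319 0.2928 0.0306] tilt [ 0. -0.] az 0.0 shift [-0.1 -0.3  1.6] open 30.5 grip 30.0 q6 -79
```

```bash
python3 -m jog '0 0 1 0 0 0 0;0 0 0 0 0 0 0;0 0 0 0 0 0 46;0 0 0 0 0 0 46;0 0 0 0 0 0 46;0 0 0 0 0 0 46;0 0 -8 0 0 0 46;0 0 -25 0 0 0 46;0 0 -40 0 0 0.017 46;0 0 -40 0 0 0 46;0 0 -15 0 0 0 60;0 0 0 0 0 0 80'
python3 go.py .436 -.327 .04 .065
```

```text
time_s: 34.02
position: [0.6323, 0.293, 0.1588]
tcp_rot: [[-0.998, -0.065, 0.002], [-0.065, 0.998, 0.001], [-0.002, 0.001, -1.0]]
force: [0.3, 0.4, -1.2]
opening: 0.674
grasp_force: 0.0
t 34.02 pos [0.6323 0.293  0.1588] tilt [0.0023 0.0007] az 0.0 shift [ 236.2 -605.9  118.8] open 58.6 grip 0.0 q6 -78
```

```bash
python3 -m jog '10 -25 0 0 0 0 80;20 -50 0 0 0 0 80;22 -56 0 0 0 0 80;22 -56 0 0 0 0 80;22 -56 0 0 0 0 80;22 -56 0 0 0 0 80;22 -56 0 0 0 0 80;22 -56 0 0 0 0 80;22 -56 0 0 0 0 80;22 -56 0 0 0 0 80;18 -50 0 0 0 0 80;12 -33 0 0 0 0 80'
python3 -m jog '0 0 10 0 0 0 80;0 0 10 0 0 0 80;0 0 0 0 0 0 80'
python3 go.py .436 -.327 .04 .065
python3 - <<'E'
from rig import *
import cv2
capture("scene")
print([(d["at"],d["conf"]) for d in place_of("scene","bottle_tall")])
E
```

```text
time_s: 35.52
position: [0.4341, -0.329, 0.1557]
tcp_rot: [[-0.998, -0.063, -0.002], [-0.063, 0.998, 0.002], [0.002, 0.002, -1.0]]
force: [0.1, 0.9, 0.3]
opening: 0.915
grasp_force: 0.0
time_s: 35.9
position: [0.4351, -0.3247, 0.1358]
tcp_rot: [[-0.998, -0.067, -0.003], [-0.067, 0.998, 0.004], [0.003, 0.004, -1.0]]
force: [0.3, -0.5, 0.7]
opening: 0.921
grasp_force: 0.0
t 35.9 pos [ 0.4351 -0.3247  0.1358] tilt [-0.0033  0.0041] az 0.002 shift [-0.7 -2.4 95.8] open 80.1 grip 0.0 q6 -142
[([0.4378, -0.3252, -0.0038], 0.89)]
```

```bash
python3 -m jog '-1 -1 25 0 0 0 80;0 0 35 0 0 0 80;0 0 25 0 0 0 80;0 0 8 0 0 0 80;0 0 0 0 0 0 30;0 0 0 0 0 0 0;0 0 0 0 0 0 0;0 0 0 0 0 0 0;0 0 0 0 0 0 0;0 0 0 0 0 0 0;0 0 0 0 0 0 0;0 0 0 0 0 0 0'
python3 go.py .650 -.0953 .046 .065
```

```text
time_s: 37.5
position: [0.4369, -0.3281, 0.045]
tcp_rot: [[-0.998, -0.065, 0.0], [-0.065, 0.998, 0.0], [-0.0, -0.0, -1.0]]
force: [-0.5, 0.8, 5.0]
opening: 0.426
grasp_force: 30.0
t 37.5 pos [ 0.4369 -0.3281  0.045 ] tilt [0. 0.] az 0.0 shift [-227.8  218.5   -1. ] open 37.1 grip 30.0 q6 -142
```

```bash
python3 -m jog '0 0 -10 0 0 0 0;0 0 -30 0 0 0 0;0 0 -40 0 0 0 0;0 0 -35 0 0 0 0;0 0 -20 0 0 0 0;-18 17 0 0 0 0 0;-38 37 0 0 0 0 0;-40 38 0 0 0 0 0;-40 38 0 0 0 0 0;-40 38 0 0 0 0 0;-34 32 0 0 0 0 0;-18 18 0 0 0 0 0'
python3 -m jog '0 0 10 0 0 0 0;0 0 10 0 0 0 0;0 0 0 0 0 0 0'
python3 go.py .650 -.0953 .048 .065
```

```text
time_s: 39.0
position: [0.6514, -0.0939, 0.1796]
tcp_rot: [[-0.998, -0.067, 0.0], [-0.067, 0.998, -0.0], [-0.0, -0.0, -1.0]]
force: [0.1, -0.6, -0.3]
opening: 0.432
grasp_force: 30.0
time_s: 39.38
position: [0.6481, -0.097, 0.1579]
tcp_rot: [[-0.998, -0.063, -0.004], [-0.063, 0.998, 0.001], [0.004, 0.001, -1.0]]
force: [-0.5, 0.4, -0.9]
opening: 0.426
grasp_force: 30.0
t 39.38 pos [ 0.6481 -0.097   0.1579] tilt [-0.0042  0.0009] az -0.002 shift [ -2.    1.6 109.9] open 37.1 grip 30.0 q6 -112
```

```bash
python3 -m jog '-1 1 25 0 0 0 0;0 0 30 0 0 0 0;0 0 25 0 0 0 0;0 0 14 0 0 0 0;0 0 7 0 0 0 0;0 0 3 0 0 0 0;0 0 1 0 0 0 0;0 0 0 0 0 0 0;0 0 0 0 0 0 0;0 0 0 0 0 0 0'
python3 go.py .650 -.0953 .048 .065
```

```text
time_s: 40.62
position: [0.6513, -0.0947, 0.055]
tcp_rot: [[-0.998, -0.065, 0.001], [-0.065, 0.998, -0.0], [-0.0, -0.0, -1.0]]
force: [-0.2, -0.8, -0.6]
opening: 0.431
grasp_force: 30.0
t 40.62 pos [ 0.6513 -0.0947  0.055 ] tilt [ 0.0005 -0.0001] az 0.0 shift [ 1.4 -0.5  7. ] open 37.5 grip 30.0 q6 -112
```

```bash
python3 -m jog '0 0 3 0 0 0 0;0 0 2 0 0 0 0;0 0 1 0 0 0 0;0 0 0 0 0 0 0;0 0 0 0 0 0 0'
python3 go.py .650 -.0953 .048 .065
```

```text
time_s: 41.25
position: [0.6512, -0.0948, 0.0486]
tcp_rot: [[-0.998, -0.065, -0.0], [-0.065, 0.998, -0.0], [0.0, -0.0, -1.0]]
force: [0.1, -0.3, -0.2]
opening: 0.429
grasp_force: 30.0
t 41.25 pos [ 0.6512 -0.0948  0.0486] tilt [-0. -0.] az 0.0 shift [ 1.2 -0.4  0.6] open 37.3 grip 30.0 q6 -112
```

```bash
python3 -m jog '0 0 1 0 0 0 0;0 0 0 0 0 0 0;0 0 0 0 0 0 58;0 0 0 0 0 0 58;0 0 0 0 0 0 58;0 0 0 0 0 0 58;0 0 -8 0 0 0 58;0 0 -25 0 0 0 58;0 0 -40 0 0 0 58;0 0 -40 0 0 0 58;0 0 -40 0 0 0 60;0 0 -20 0 0 0 60'
python3 -m jog '30 0 0 0 0 0 60;40 30 0 0 0 0 60;40 40 0 0 0 0 60;20 40 0 0 0 0 60;0 0 0 0 0 0 60;0 0 0 0 0 0 60'
python3 - <<'E'
from fit import *
P=dict(carton=(.636,.084,0),inhaler=(.632,.2925,.08),bottle_tall=(.65,-.095,0),bottle_short=(.598,-.097,0),jar=(.609,-.301,0),stamp=(.429,.185,.37))
C={c:capture(c) for c in("top","scene")}
for n,p in P.items():
    for c in C:
        print(n,c,[(np.round(d["at"],3).tolist(),round(d["conf"],2)) for d in place_of(c,n) if np.hypot(d["at"][0]-p[0],d["at"][1]-p[1])<.06])
cv2.imwrite("pics/scene2.png",C["scene"]["color"][80:380,170:570,::-1].repeat(2,0).repeat(2,1))
E
```

```text
time_s: 42.75
position: [0.6523, -0.095, 0.2243]
tcp_rot: [[-0.998, -0.065, 0.005], [-0.065, 0.998, -0.002], [-0.005, -0.002, -1.0]]
force: [-0.1, -0.9, -0.0]
opening: 0.683
grasp_force: 0.0
time_s: 43.5
position: [0.5153, 0.0062, 0.2215]
tcp_rot: [[-0.998, -0.066, 0.003], [-0.066, 0.998, -0.001], [-0.002, -0.001, -1.0]]
force: [0.8, 0.5, 0.1]
opening: 0.689
grasp_force: 0.0
carton top []
carton scene [([0.635, 0.08, 0.005], 0.68)]
inhaler top [([0.63, 0.294, -0.001], 0.8)]
inhaler scene [([0.633, 0.29, 0.003], 0.72)]
bottle_tall top [([0.652, -0.096, 0.006], 0.54)]
bottle_tall scene [([0.655, -0.096, -0.002], 0.78)]
bottle_short top [([0.599, -0.096, 0.003], 0.64)]
bottle_short scene [([0.6, -0.098, 0.001], 0.75)]
jar top [([0.608, -0.297, 0.003], 0.67)]
jar scene [([0.611, -0.3, 0.003], 0.94)]
stamp top []
stamp scene [([0.426, 0.186, -0.004], 0.64)]
```

View pics/scene2.png

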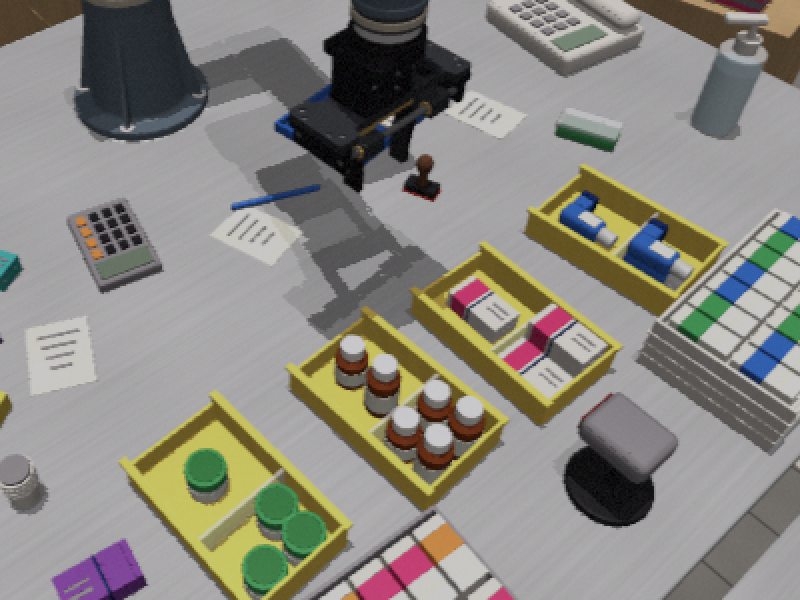

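The picture shows all five in their bays: bottles at (352,360) and (383,383), jar (206,472), carton (483,308), and inhaler (588,220) lying flat. The stamp stands at (424,178) and the gripper is clear.

```bash
python3 -c "
from rig import *
print(hand_in())"
```

```text
the job is handed in; nothing more can be done
None
```

All five medicines are in the front bays of their own bins, the stamp was left where it stood, and I handed the job in after about 44 s of robot time; no verdict came back.

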